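Lock the carver's tool chest and put the key away

TASK

Lock the tool chest: turn the key anticlockwise until the bolt is fully home in its staple, then turn it back to the one position where it comes out, draw it out and put it in the wooden tray. The release position has to be felt for, so turn and pull gently and never force the key against the lock; leave the other things on the bench where they are.

Things in the scene. Friction and masses are not known exactly. Their poses are not given: they have to be found in the camera images.
- key: The key, upright in the lock at the start, 70 mm long, 60 g. Origin at the centre of its foot (lowest end), z up along the shank (flat steel bar, 8 by 4 mm), x the way its bit points. Held captive by the lock it lifts only about 1.5 to 2 mm; it must rise 32 mm to be clear of the lock.
- key_bow (a point): Centre of the key's head, on the shank's axis 55 mm above the foot: a black plastic slab 34 mm wide (key's x), 9 mm thick (key's y), 30 mm high. Grip its two flat faces, which look to the key's +y and -y. Its lower edge is 10 mm above the lock.
- key_bit (a point): Tip of the key's bit: a steel blade 4 mm thick that reaches 17 mm from the axis along the key's +x, 1 to 9 mm above the foot. A like blade 17.6 to 31 mm above the foot (4 mm to -x too) turns the plug; only the shank between.
- key_mid (a point): Middle of the key's length, 35 mm above its foot on the shank's axis.
- chest: Wooden tool chest, fixed to the bench, 200 mm (x) by 260 mm (y) by 100 mm high, origin at the centre of its underside. On its top sits a steel lock, 48 mm (x) by 52 mm (y) by 30 mm high, with an upright brass plug. The key's axis stands at x = -40, y = 0 mm of the chest, its foot on the chest's top, 100 mm up.
- lock_face (a point): Centre of the lock's top face, on the key's axis, 130 mm above the bench; axes as the chest's. A steel staple 18 mm high stands on the lid 3 mm beyond the lock to the chest's +x and takes the bolt.
- plug (a joint): Angle of the lock's plug, rad: 0 at the start, positive anticlockwise from above; turns with the key (up to 0.15 of play, friction 0.02 N m). At 0 the bit points at -126 degrees in the chest's frame. The bolt is met at 0 to 0.25 and home at 0.6 to 0.85. The release position, only about 10 degrees wide, lies unseen between -0.9 and 0.1, elsewhere each time.
- bolt (a joint): Travel of the steel bolt towards the staple, m: 0 to 0.001 withdrawn, 0.008 fully home, where it stops hard. The key's bit pushes it, at some 17 mm from the axis, against 3 N of friction (0.05 N m); it stays where it is when the key turns back. Some 0.1 N m on the key tells that it is home; beyond 0.2 N m, or a pull over 20 N, the key is being forced.
- tray: Open wooden tray, fixed, 160 mm (x) by 140 mm (y) by 24 mm high, walls 6 mm; origin at the centre of its underside, floor 6 mm up. It stands to the left or the right of the chest.
- blank: Bystander: dark walnut blank, 200 x 70 x 40 mm, loose, on the other side of the chest. Origin at the centre of its underside.
- mallet: Bystander: turned wooden mallet standing on its head, 84 mm across, 220 mm high, beyond the chest. Origin at the centre of its underside.
- gouge: Bystander: gouge with wooden handle, 220 mm long, lying on the bench beyond the chest.
There are look-alikes about, which are no part of the job. Of the things like the tray, leave any that is black; of the rest the smaller one is meant.

How it is judged (in metres and radians):
On the way, in this order (a step that is already met when the one before it is completed fails the run):
1. the bolt is turned home with the key in the lock (value of joint bolt above 0.0072 m and z of key_mid in the frame of lock_face below 0.01 m), for 0.2 s.
2. the key is drawn clear of the lock, the bolt still home (value of joint bolt above 0.0072 m and z of key_mid in the frame of lock_face above 0.037 m), for 0.1 s.
At the end, for the whole second after the job is handed in: The bolt is home (at least 7.2 of its 8 mm) and the key rests, lying or standing, in the tray: its middle within the tray's inner walls, less than 50 mm above the tray's underside, carried by the tray (x of key_mid in the frame of tray between -0.074 and 0.074 m and y of key_mid in the frame of tray between -0.064 and 0.064 m and z of key_mid in the frame of tray below 0.05 m and contact force between key and tray above 0.1 N and linear speed of key below 0.02 m/s and value of joint bolt above 0.0072 m); the robot touches nothing.
It fails at once if the key is forced: more than 50 N between the key and the lock or chest (contact force between key and chest above 50 N).
It fails at once if the walnut blank, mallet or gouge is moved by more than 30 mm (distance of any of blank, mallet, gouge from where it was at the start of the episode above 0.03 m).
It also fails if it takes over 72 s, if anything falls off the work surface, if the arm or the gripper's body presses on something with over 40 N, if the wrist force passes 120 N, or if a joint passes its speed limit or range.

ROBOT

A 6-joint arm with a two-finger parallel gripper is mounted at the origin on the work surface. World frame = base frame: x ahead of the robot, y to its left, z up, the work surface at z = 0. Lengths are in mm, angles in rad, forces in N, time in s.
With the tool pointing down it reaches from about 275 to 1000 mm from the base axis. Payload 8.4 kg.
Tool frame: the origin (TCP) lies at the very end of the fingers, on their centre line; the grasp point (between the pads) lies 19 mm behind it (r.tcp_to_grasp is the distance from the TCP to the grasp point, in mm); z points along the fingers, y is the line along which they close (so a half turn about z gives the same grasp; the last joint's range is limited). The gripper opens to 85 mm and grips with 20 to 120 N. Pads are 22 mm wide; open, the fingers measure 114 mm over their backs; the gripper's body (76 mm by 85 mm) begins 54 mm behind the grasp point. The pads swing forward as they close: fully open they stand 13 mm farther back than shut.
Start: joints at [1.132, 0.353, 1.633, -0, 1.155, -0.002], TCP at [264.4, 566.322, 211.181] pointing down, gripper open.
Joint ranges: [-2.63, 2.63], [-0.92, 2.1], [0.06, 2.66], [-1.3, 4.44], [0, 2.69], [-3.02, 3.02]. Speed limits (rad/s): [2.22, 2.22, 2.79, 3.14, 3.14, 3.14].

INTERFACE

Orientations are given as [roll, pitch, yaw] about the fixed x, y, z axes, in that order (R = Rz(yaw) Ry(pitch) Rx(roll)).
In Python, from rig import r gives the robot as it stands. The module is installed in compiled form; this text tells all that it offers.
- The arm moves only by the tool play_rows, never from a script. Its argument "rows" is a list of rows, each an object with "dp": the shift along the tool's x, y, z in units of 40 mm (1.0 is 40 mm), a list of three; "turn": the turn, a rotation vector about the tool's x, y, z in units of 6 degrees (1.0 is 6 degrees), a list of three; "fingers": the closure, from 0 (fully open) to 1 (shut). In form: [{"dp": [tx, ty, tz], "turn": [wx, wy, wz], "fingers": fingers}, ...]. A call has 1 to 5 rows; each row shifts and turns the commanded pose from where the row before left it, along the tool's axes as they then stand; what a row does not reach is not made up. A row lasts 1/12 s, in which the tool goes at most 41.7 mm and 7.16 degrees, less where a joint would pass 70% of its speed; a pose out of reach is approached as far as the arm can. A call is refused whole if a number of a shift passes 1 or a number of a turn 1, either way. A call with a gripper value outside its range is refused whole. The fingers move at their own pace and stop on an object; "force" is the grip in N (left out, the last holds). Time passes only in rows, so rows that do not move let the fingers close. It gives the time, the measured TCP pose, the force, the opening and the grip force at its end, in the units of the state.
- r.sense(): the state, without advancing time (a new reading comes with each control period).
- r.grab_frame(name): name is "scene" or "side" or "wrist"; returns a dict with "pixels" (480x640x3 uint8, red, green, blue), "fx", "fy", "cx", "cy" (pixels), "pose" (4x4, takes a point from camera to world coordinates). Camera axes: x right, y down, z forward; pixel columns grow to the right and rows downward; lengths in mm; the calibration is good to about 2 mm. A picture is of the moment at which its call begins. There is no depth.
- r.sign_off(): hands the job in; it is judged then, once.
The state is a dict: "clock": time; "qpos": joint angles; "qvel": joint speeds; "joint_efforts": joint torques, N m; "eef_pos": TCP position; "tcp_rot": TCP orientation; "contact_force": force on the tool from outside, world axes, zero at the start; "wrist_torque": the same for the moment, N m; "opening": opening from 0.0 (shut) to 1.0 (fully open); "grasp_force": force on a finger pad.
Only numpy, scipy, OpenCV 4.12 (cv2) and the standard library are available. Lean on these libraries where they do the work, as an engineer would, in place of code of your own. Each camera call takes 0.05 s, during which the arm holds its last target. There are 200 camera calls.

## Working session

There is one attempt and no reset: what is moved stays moved. The work goes in short steps, Python scripts to look and compute and a tool call to move; the robot and the scene stay as the last step left them, time stands still between calls to the robot, and variables do not carry over. Pictures are saved under pics/ and viewed, at most 10 in all, crops included, and the job is handed in when it is done.

Besides the shell and the picture viewer there is one more tool, called after "Emit:" as name([rows], argument=value, ...), one row to a line, values as JSON. play_rows: Moves the arm, as the interface text tells. Its arguments: {"type":"object","properties":{"rows":{"type":"array"},"force":{"type":"number"}},"required":["rows"]}

```bash
mkdir -p pics; cat > h.py <<'E'
import numpy as np, cv2
from rig import r
def snap(n,f):
    d=r.grab_frame(n); cv2.imwrite('pics/'+f,cv2.cvtColor(d['pixels'],cv2.COLOR_RGB2BGR)); np.savez('pics/'+f+'.npz',**d); return d
def ray(d,u,v):
    P=np.array(d['pose']); c=np.array([(u-d['cx'])/d['fx'],(v-d['cy'])/d['fy'],1.]); return P[:3,3],P[:3,:3]@c
def onz(d,u,v,z):
    o,k=ray(d,u,v); return o+k*(z-o[2])/k[2]
def proj(d,p):
    P=np.array(d['pose']); c=P[:3,:3].T@(np.array(p)-P[:3,3]); return d['fx']*c[0]/c[2]+d['cx'],d['fy']*c[1]/c[2]+d['cy']
E
python3 - <<'E'
from h import *
for n in('scene','side','wrist'):
    d=snap(n,n+'0.png'); print(n,np.round(d['pose'],3).tolist(),d['fx'])
print(r.sense(), r.tcp_to_grasp)
E
```

```text
scene [[0.075, 0.78, -0.621, 1075.486], [0.997, -0.048, 0.06, -86.434], [0.017, -0.623, -0.782, 912.096], [0.0, 0.0, 0.0, 1.0]] 483.8023329807805
side [[0.742, -0.423, 0.52, -116.27], [-0.67, -0.448, 0.592, -680.331], [-0.017, -0.788, -0.616, 827.71], [0.0, 0.0, 0.0, 1.0]] 465.0892057754526
wrist [[0.424, 0.873, 0.242, 202.657], [0.906, -0.408, -0.116, 594.022], [-0.003, 0.268, -0.963, 372.702], [0.0, 0.0, 0.0, 1.0]] 369.83260148070104
{'clock': 0.15, 'qpos': array([ 1.13162181e+00,  3.53513310e-01,  1.63394126e+00, -2.07005824e-06,
        1.15517643e+00, -2.40437568e-03]), 'qvel': array([ 0.00066393, -0.00014244, -0.00110447,  0.0007649 , -0.00064886,
       -0.00147562]), 'joint_efforts': array([-1.70795793e-04, -6.05637789e+01, -3.42339420e+01, -1.96394471e-04,
        6.23895219e-03,  4.60280808e-05]), 'eef_pos': array([264.23211696, 565.99446824, 210.62842919]), 'tcp_rot': array([-3.14055431e+00, -6.03620727e-07,  2.70482334e+00]), 'contact_force': array([ 0.78230137, -0.19636355,  0.23180482]), 'wrist_torque': array([-0.00503029, -0.0121952 ,  0.00636074]), 'grasp_force': 0.0, 'opening': 1.000206361242915} 18.700000000000003
```

View pics/scene0.png

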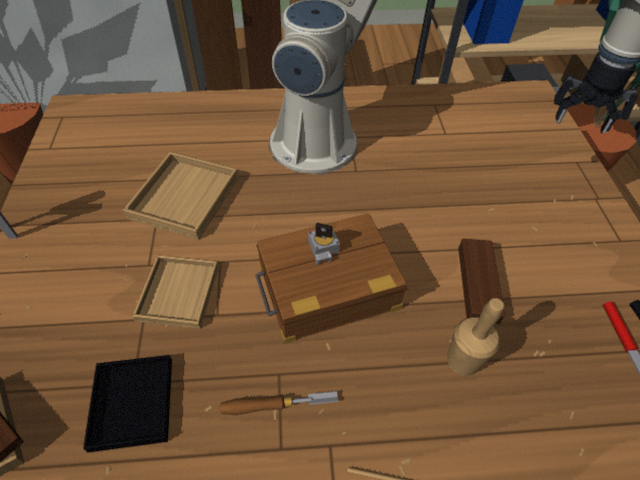

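View pics/side0.png

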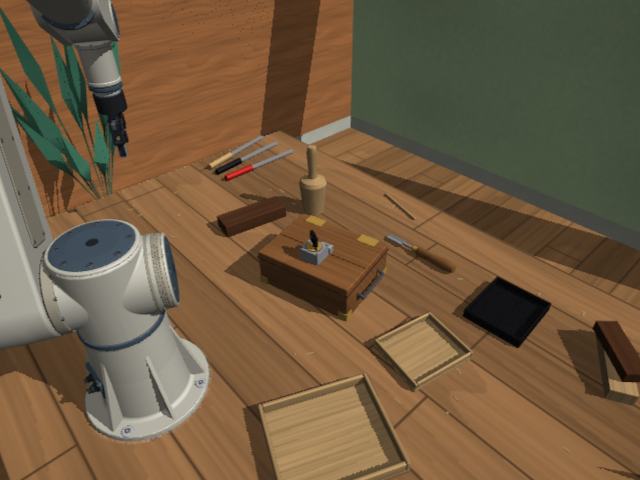

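Scene: wooden trays at (182,195) (larger) and (178,290) (smaller), and a black tray at (130,400). The smaller wooden tray at (178,290) fits the description. The lock with its key is at (323,240). I'll confirm with one enlarged crop.

```bash
python3 - <<'E'
from h import *
a=cv2.imread('pics/scene0.png'); b=cv2.imread('pics/side0.png')
c1=cv2.resize(a[205:345,120:420],(800,373),interpolation=cv2.INTER_CUBIC)
c2=cv2.resize(a[215:270,295:355],(400,367),interpolation=cv2.INTER_CUBIC)[:227]
c2=cv2.resize(a[218:272,290:360],(294,227),interpolation=cv2.INTER_CUBIC)
c3=cv2.resize(b[222:276,280:350],(294,227),interpolation=cv2.INTER_CUBIC)
o=np.zeros((600,800,3),np.uint8);o[:373]=c1;o[373:,:294]=c2;o[373:,300:594]=c3
cv2.imwrite('pics/crop1.png',o)
E
```

```text
(no output)
```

View pics/crop1.png

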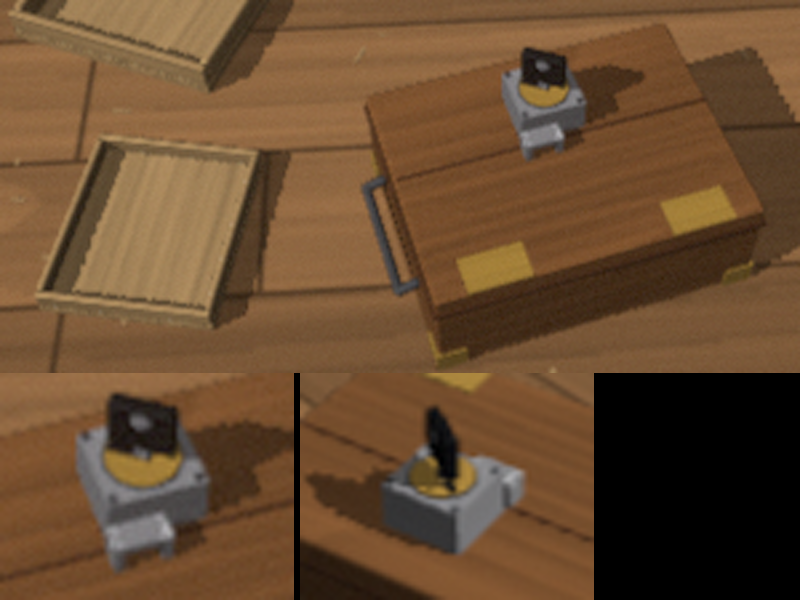

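The crop confirms the plain wooden tray (corners about (104,138), (260,152), (214,324), (40,294) in the crop) as the smaller one. The chest's staple points towards the scene camera.

```bash
python3 - <<'E'
from h import *
from scipy.optimize import least_squares
d=dict(np.load('pics/scene0.png.npz'))
f=lambda p:(120+p[0]*300/800,205+p[1]*140/373)
def fit(pts,z):
    w=np.array([onz(d,*f(p),z)[:2] for p in pts]); c=w.mean(0); print(w.round(1).tolist(),c.round(1), [round(float(np.linalg.norm(w[i]-w[i-1])),1) for i in range(4)]); return w,c
w,c=fit([(367,105),(668,27),(763,218),(437,308)],100)
# corners: (-x,-y),( -x,+y),(+x,+y),(+x,-y)
m=np.array([[-100,-130],[-100,130],[100,130],[100,-130]])
g=lambda q:(m@np.array([[np.cos(q[2]),np.sin(q[2])],[-np.sin(q[2]),np.cos(q[2])]])+q[:2]-w).ravel()
q=least_squares(g,[*c,.2]).x; print('chest',q,g(q).round(1))
k=q[:2]+[-40*np.cos(q[2]),-40*np.sin(q[2])]; print('key',k,'bit yaw deg',np.degrees(q[2])-126)
fit([(104,138),(260,152),(214,324),(40,294)],24)
print('bow px',proj(d,[*k,155]),'lock',proj(d,[*k,130]))
s=dict(np.load('pics/side0.png.npz'));print('side bow',proj(s,[*k,155]),proj(s,[*k,130]))
E
```

```text
[[437.4, -148.7], [369.7, 103.2], [563.4, 146.7], [623.4, -99.3]] [498.5   0.5] [192.5, 260.9, 198.5, 253.3]
chest [4.98479404e+02 4.69791064e-01 2.46979532e-01] [-4.1 -1.3  0.  -1.1  0.3  4.3  3.8 -1.8]
key [459.69319326  -9.30925959] bit yaw deg -111.8491151852383
[[399.5, -377.1], [422.6, -244.6], [583.8, -271.3], [548.6, -407.5]] [ 488.6 -325.1] [152.2, 134.5, 163.4, 140.6]
bow px (np.float64(324.7291706300101), np.float64(233.00305412581244)) lock (np.float64(324.3514336244208), np.float64(240.6755504465839))
side bow (np.float64(314.6160688359744), np.float64(235.74739868923552)) (np.float64(314.8528684032625), np.float64(243.96054275229284))
```

Emit:
play_rows([
  {"dp": [-0.65,-0.68,-0.1],"turn": [0,0,0],"fingers": 0},
  {"dp": [-0.65,-0.68,-0.1],"turn": [0,0,0],"fingers": 0},
  {"dp": [-0.65,-0.68,-0.1],"turn": [0,0,0],"fingers": 0},
  {"dp": [-0.65,-0.68,-0.1],"turn": [0,0,0],"fingers": 0},
  {"dp": [-0.65,-0.68,-0.1],"turn": [0,0,0],"fingers": 0},
])

```text
clock: 0.57
eef_pos: [324.7, 386.3, 231.0]
tcp_rot: [-3.141, -0.0, 2.705]
contact_force: [1.0, -0.8, -0.8]
opening: 0.998
grasp_force: 0.0
```

Emit:
play_rows([
  {"dp": [-0.65,-0.68,-0.1],"turn": [0,0,0],"fingers": 0},
  {"dp": [-0.65,-0.68,-0.1],"turn": [0,0,0],"fingers": 0},
  {"dp": [-0.65,-0.68,-0.1],"turn": [0,0,0],"fingers": 0},
  {"dp": [-0.65,-0.68,-0.1],"turn": [0,0,0],"fingers": 0},
  {"dp": [-0.65,-0.68,-0.1],"turn": [0,0,0],"fingers": 0},
])

```text
clock: 0.98
eef_pos: [385.0, 208.1, 251.4]
tcp_rot: [3.142, 0.0, 2.705]
contact_force: [0.9, 0.4, -0.2]
opening: 0.994
grasp_force: 0.0
```

Emit:
play_rows([
  {"dp": [-0.65,-0.68,-0.1],"turn": [0,0,0],"fingers": 0},
  {"dp": [-0.65,-0.68,-0.1],"turn": [0,0,0],"fingers": 0},
  {"dp": [-0.65,-0.68,-0.1],"turn": [0,0,0],"fingers": 0},
  {"dp": [-0.65,-0.68,-0.1],"turn": [0,0,0],"fingers": 0},
  {"dp": [-0.65,-0.68,-0.1],"turn": [0,0,0],"fingers": 0},
])

```text
clock: 1.4
eef_pos: [445.2, 29.8, 271.5]
tcp_rot: [3.141, 0.0, 2.705]
contact_force: [0.7, -0.0, 0.3]
opening: 1.0
grasp_force: 0.0
```

Emit:
play_rows([
  {"dp": [-0.6,-0.6,0],"turn": [0,0,0],"fingers": 0},
  {"dp": [0,0,0],"turn": [0,0,1],"fingers": 0},
  {"dp": [0,0,0],"turn": [0,0,1],"fingers": 0},
  {"dp": [0,0,0],"turn": [0,0,1],"fingers": 0},
  {"dp": [0,0,0],"turn": [0,0,1],"fingers": 0},
])

```text
clock: 1.82
eef_pos: [456.6, -0.7, 270.9]
tcp_rot: [-3.141, -0.0, 2.28]
contact_force: [-0.4, 0.1, -0.9]
opening: 1.002
grasp_force: 0.0
```

Emit:
play_rows([
  {"dp": [0,0,0],"turn": [0,0,1],"fingers": 0},
  {"dp": [0,0,0],"turn": [0,0,1],"fingers": 0},
  {"dp": [0,0,0],"turn": [0,0,1],"fingers": 0},
  {"dp": [0,0,0],"turn": [0,0,1],"fingers": 0},
  {"dp": [0,0,0],"turn": [0,0,1],"fingers": 0},
])

```text
clock: 2.23
eef_pos: [456.6, -0.3, 271.0]
tcp_rot: [-3.141, -0.0, 1.757]
contact_force: [0.6, 0.3, 0.0]
opening: 1.001
grasp_force: 0.0
```

Emit:
play_rows([
  {"dp": [0,0,0],"turn": [0,0,1],"fingers": 0},
  {"dp": [0,0,0],"turn": [0,0,1],"fingers": 0},
  {"dp": [0,0,0],"turn": [0,0,1],"fingers": 0},
  {"dp": [0,0,0],"turn": [0,0,1],"fingers": 0},
  {"dp": [0,0,0],"turn": [0,0,1],"fingers": 0},
])

```text
clock: 2.65
eef_pos: [456.5, -0.3, 271.0]
tcp_rot: [-3.141, 0.0, 1.234]
contact_force: [-0.1, -0.9, 0.2]
opening: 1.002
grasp_force: 0.0
```

```bash
python3 - <<'E'
from h import *
d=snap('wrist','w1.png'); print(r.sense())
for z in(155,130): print(proj(d,[457,-10,z]))
E
```

```text
{'clock': 2.7, 'qpos': array([-3.83176134e-03,  2.51572159e-02,  1.90390195e+00,  1.27568668e-05,
        1.21293918e+00,  3.40747356e-01]), 'qvel': array([-3.12589559e-04, -1.04812268e-03, -3.84018878e-04, -1.19092272e-03,
        1.64221179e-04, -2.49154997e-01]), 'joint_efforts': array([ 7.46903708e-03, -3.72822225e+01, -3.53876746e+01, -6.16685604e-03,
       -3.10172873e-04, -1.40088480e+00]), 'eef_pos': array([ 4.56548225e+02, -2.45046367e-01,  2.71009331e+02]), 'tcp_rot': array([-3.14120630e+00,  1.24318237e-04,  1.22621276e+00]), 'contact_force': array([-0.61020358, -0.15673629,  0.22909564]), 'wrist_torque': array([ 2.32212973e-02,  6.87905363e-02, -4.68564650e-05]), 'grasp_force': 0.0, 'opening': 1.0036826202643}
(np.float64(325.074637554735), np.float64(236.43938796152))
(np.float64(324.71986360744427), np.float64(228.63433646297898))
```

View pics/w1.png

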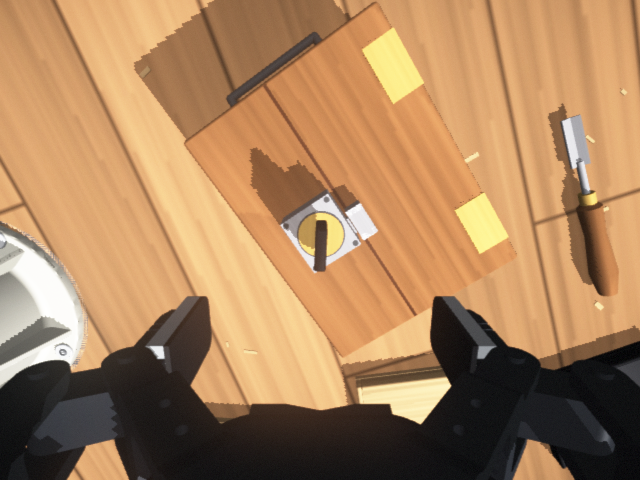

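The wrist view shows the plug at about (321,233). The key's bow is edge-on and nearly vertical in the image, at columns 315-327, so yaw is almost aligned. Refining:

```bash
python3 - <<'E'
from h import *
from scipy.optimize import least_squares
d=dict(np.load('pics/w1.png.npz'))
w=np.array([onz(d,*p,100)[:2] for p in [(343,356),(186,143),(376,2),(516,255)]])
print(w.round(1).tolist())
m0=np.array([[-100,-130],[-100,130],[100,130],[100,-130]])
g=lambda q:(m0@np.array([[np.cos(q[2]),np.sin(q[2])],[-np.sin(q[2]),np.cos(q[2])]])+q[:2]-w).ravel()
q=least_squares(g,[498,0,.2]).x;
q=min((least_squares(lambda q:g(q) if 1 else 0,[498,0,a]) for a in(.2,)),key=lambda s:s.cost).x
print('chest',q,g(q).round(1)); k=q[:2]-40*np.array([np.cos(q[2]),np.sin(q[2])]);print('key',k,np.degrees(q[2])-126)
im=d['pixels'].astype(int)
sub=im[190:275,275:385]
dark=(sub.max(2)<75); n,l,st,ce=cv2.connectedComponentsWithStats(dark.astype(np.uint8))
i=1+np.argmax(st[1:,4]); ys,xs=np.nonzero(l==i); print('dark',st[i]+[275,190,0,0,0],ce[i]+[275,190]);
for yy in range(ys.min(),ys.max()+1,6): print(yy+190,xs[ys==yy].min()+275,xs[ys==yy].max()+275)
yel=(sub[...,0]-sub[...,2]>80)&(sub[...,1]>120)&(sub[...,0]-sub[...,1]<70)
n,l,st,ce=cv2.connectedComponentsWithStats(yel.astype(np.uint8));i=1+np.argmax(st[1:,4]);print('plug',st[i]+[275,190,0,0,0]); bx=st[i]
pc=(275+bx[0]+bx[2]/2-.5,190+bx[1]+bx[3]/2-.5); print(onz(d,*pc,131))
k=onz(d,*pc,131)
for a in (-1.95,-1.85):
  u=np.array([np.cos(a),np.sin(a),0])*17
  for z in(140,170): print(a,z,proj(d,[k[0]+u[0],k[1]+u[1],z]),proj(d,[k[0]-u[0],k[1]-u[1],z]))
E
```

```text
[[428.3, -150.7], [365.9, 95.6], [554.1, 144.4], [617.3, -101.6]]
chest [ 4.91407640e+02 -3.07082828e+00  2.51200081e-01] [-1.4 -3.1 -3.7  2.4  1.8  3.4  3.3 -2.6]
key [452.6630477  -13.01349044] -111.60729555542652
dark [317 221   9  12  84] [320.79761905 225.60714286]
221 318 324
227 317 325
plug [ 275  219  110   56 2274]
[455.75835925 -25.95476735 131.        ]
-1.95 140 (np.float64(328.7840017580244), np.float64(268.8990563487773)) (np.float64(330.7552511375417), np.float64(229.80660730086626))
-1.95 170 (np.float64(329.6337566349687), np.float64(282.5701388134768)) (np.float64(331.84164557559274), np.float64(239.8052689998482))
-1.85 140 (np.float64(330.8012230455265), np.float64(268.882749062399)) (np.float64(328.67706505814806), np.float64(229.82400262003506))
-1.85 170 (np.float64(331.85718803009854), np.float64(282.5523874147404)) (np.float64(329.54391854727703), np.float64(239.82433343783188))
```

Emit:
play_rows([
  {"dp": [-0.32,0.03,0.4],"turn": [0,0,0],"fingers": 0.4},
  {"dp": [0,0,0.7],"turn": [0,0,0.4],"fingers": 0.4},
  {"dp": [0,0,0.7],"turn": [0,0,0],"fingers": 0.4},
  {"dp": [0,0,0],"turn": [0,0,0],"fingers": 0.4},
  {"dp": [0,0,0],"turn": [0,0,0],"fingers": 0.4},
], force=25)

```text
clock: 3.12
eef_pos: [452.7, -12.7, 198.6]
tcp_rot: [-3.139, 0.001, 1.199]
contact_force: [-0.6, 0.5, 1.1]
opening: 0.605
grasp_force: 0.0
```

```bash
python3 - <<'E'
from h import *
d=snap('wrist','w2.png'); s=r.sense(); print(s['eef_pos'],s['tcp_rot'],s['opening'],s['contact_force'],s['wrist_torque'])
for z in(170,140,131): print(proj(d,[453.3,-12.7,z]))
t=s['eef_pos']; 
for z in(170,140,131): print('tool',proj(d,[t[0],t[1],z]))
s2=snap('side','s2.png'); print('side',proj(s2,[453.3,-12.7,155]))
E
```

```text
[453.87972357 -12.7386569  199.80985138] [-3.14110319e+00  1.82936362e-04  1.19831062e+00] 0.6010137264913965 [ 0.058461   -0.55561535  0.22161163] [ 0.00181384  0.01275267 -0.05771421]
(np.float64(321.4614373594026), np.float64(262.2566548567328))
(np.float64(321.46283917262156), np.float64(246.28382496771732))
(np.float64(321.4631936954733), np.float64(242.24424742219924))
tool (np.float64(322.4780140980366), np.float64(261.95383095697275))
tool (np.float64(322.3520112691447), np.float64(246.01556457610644))
tool (np.float64(322.32014598158014), np.float64(241.98488172578402))
side (np.float64(313.55423748293776), np.float64(237.49452704251587))
```

View pics/w2.png

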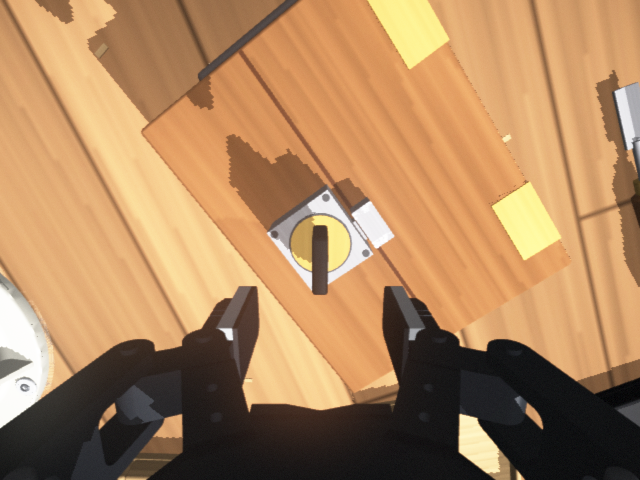

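The plug is at (320.5,243), within 1 px of the prediction, and the bow (columns 313-328) sits between the fingers. Descend and close.

Emit:
play_rows([
  {"dp": [0,-0.01,0.5],"turn": [0,0,0],"fingers": 0.5},
  {"dp": [0,-0.01,0.5],"turn": [0,0,0],"fingers": 0.6},
  {"dp": [0,0,0.35],"turn": [0,0,0],"fingers": 0.65},
  {"dp": [0,0,0.19],"turn": [0,0,0],"fingers": 0.7},
  {"dp": [0,0,0],"turn": [0,0,0],"fingers": 0.75},
], force=25)

```text
clock: 3.63
eef_pos: [453.1, -12.4, 137.6]
tcp_rot: [-3.141, 0.0, 1.198]
contact_force: [-1.0, 0.2, -1.1]
opening: 0.253
grasp_force: 0.0
```

Emit:
play_rows([
  {"dp": [0,0,0],"turn": [0,0,0],"fingers": 0.85},
  {"dp": [0,0,0],"turn": [0,0,0],"fingers": 0.9},
  {"dp": [0,0,0],"turn": [0,0,0],"fingers": 1},
  {"dp": [0,0,0],"turn": [0,0,0],"fingers": 1},
  {"dp": [0,0,0],"turn": [0,0,0],"fingers": 1},
])

```text
clock: 4.05
eef_pos: [453.8, -12.4, 138.7]
tcp_rot: [3.14, -0.001, 1.197]
contact_force: [0.0, 0.7, 6.3]
opening: 0.099
grasp_force: 26.2
```

```bash
cat > st.py <<'E'
from h import *
s=r.sense(); print(s['clock'].__round__(2),s['eef_pos'].round(2),s['tcp_rot'].round(4),'F',s['contact_force'].round(2),'M',s['wrist_torque'].round(3),'op',round(s['opening'],3),'g',round(s['grasp_force'],1),'tau6',s['joint_efforts'][5].round(3))
E
python3 st.py
```

```text
4.05 [453.84 -12.42 138.65] [ 3.1399e+00 -8.0000e-04  1.1968e+00] F [0.04 0.68 6.26] M [0.142 0.234 0.016] op 0.099 g 26.2 tau6 -0.006
```

Emit:
play_rows([
  {"dp": [0,0,-0.02],"turn": [0,0,-0.5],"fingers": 1},
  {"dp": [0,0,0],"turn": [0,0,-0.5],"fingers": 1},
  {"dp": [0,0,0],"turn": [0,0,-0.5],"fingers": 1},
  {"dp": [0,0,0],"turn": [0,0,-0.5],"fingers": 1},
  {"dp": [0,0,0],"turn": [0,0,-0.5],"fingers": 1},
])

```text
clock: 4.47
eef_pos: [453.1, -12.2, 138.9]
tcp_rot: [3.141, -0.0, 1.461]
contact_force: [-1.4, 1.9, 2.5]
opening: 0.093
grasp_force: 25.6
```

```bash
python3 st.py
```

```text
4.47 [453.06 -12.23 138.88] [ 3.1413e+00 -4.0000e-04  1.4611e+00] F [-1.38  1.94  2.48] M [ 0.314  0.32  -0.042] op 0.093 g 25.6 tau6 1.012
```

Emit:
play_rows([
  {"dp": [0,0,0],"turn": [0,0,-0.5],"fingers": 1},
  {"dp": [0,0,0],"turn": [0,0,-0.5],"fingers": 1},
  {"dp": [0,0,0],"turn": [0,0,-0.5],"fingers": 1},
  {"dp": [0,0,0],"turn": [0,0,0],"fingers": 1},
])

```text
clock: 4.8
eef_pos: [452.8, -12.2, 138.8]
tcp_rot: [-3.141, -0.0, 1.618]
contact_force: [-2.0, 2.2, 3.7]
opening: 0.093
grasp_force: 26.1
```

```bash
python3 st.py
```

```text
4.8 [452.84 -12.21 138.82] [-3.1415e+00 -5.0000e-04  1.6178e+00] F [-1.96  2.18  3.65] M [ 0.408  0.509 -0.029] op 0.093 g 26.1 tau6 -0.988
```

Emit:
play_rows([
  {"dp": [0,0,-0.01],"turn": [0,0,-0.3],"fingers": 1},
  {"dp": [0,0,0],"turn": [0,0,-0.3],"fingers": 1},
  {"dp": [0,0,0],"turn": [0,0,-0.3],"fingers": 1},
  {"dp": [0,0,0],"turn": [0,0,0],"fingers": 1},
])

```text
clock: 5.13
eef_pos: [452.7, -12.2, 138.9]
tcp_rot: [-3.141, -0.0, 1.709]
contact_force: [-1.8, 2.3, 1.0]
opening: 0.092
grasp_force: 25.7
```

```bash
python3 st.py
```

```text
5.13 [452.74 -12.25 138.91] [-3.1412e+00 -5.0000e-04  1.7095e+00] F [-1.82  2.35  1.03] M [ 0.506  0.482 -0.033] op 0.092 g 25.7 tau6 -0.625
```

Emit:
play_rows([
  {"dp": [0,0,0],"turn": [0,0,-0.25],"fingers": 1},
  {"dp": [0,0,0],"turn": [0,0,-0.25],"fingers": 1},
  {"dp": [0,0,0],"turn": [0,0,0],"fingers": 1},
])

```text
clock: 5.38
eef_pos: [452.8, -12.3, 138.9]
tcp_rot: [-3.141, -0.0, 1.761]
contact_force: [-2.1, 3.3, 2.6]
opening: 0.099
grasp_force: 25.8
```

```bash
python3 st.py
```

```text
5.38 [452.77 -12.27 138.89] [-3.1413e+00 -4.0000e-04  1.7612e+00] F [-2.08  3.3   2.6 ] M [ 0.49   0.513 -0.018] op 0.099 g 25.8 tau6 -0.527
```

Emit:
play_rows([
  {"dp": [0,0,0],"turn": [0,0,-0.25],"fingers": 1},
  {"dp": [0,0,0],"turn": [0,0,-0.25],"fingers": 1},
  {"dp": [0,0,0],"turn": [0,0,0],"fingers": 1},
])

```text
clock: 5.63
eef_pos: [452.8, -12.3, 138.9]
tcp_rot: [-3.141, -0.0, 1.813]
contact_force: [-2.6, 2.5, 1.3]
opening: 0.099
grasp_force: 25.9
```

```bash
python3 st.py
```

```text
5.63 [452.79 -12.29 138.86] [-3.1413e+00 -4.0000e-04  1.8134e+00] F [-2.6   2.5   1.32] M [ 0.549  0.556 -0.099] op 0.099 g 25.9 tau6 -0.527
```

Emit:
play_rows([
  {"dp": [0,0,0],"turn": [0,0,-0.25],"fingers": 1},
  {"dp": [0,0,0],"turn": [0,0,-0.15],"fingers": 1},
  {"dp": [0,0,0],"turn": [0,0,0],"fingers": 1},
])

```text
clock: 5.88
eef_pos: [452.8, -12.3, 138.9]
tcp_rot: [-3.141, -0.0, 1.856]
contact_force: [-3.2, 3.2, 3.9]
opening: 0.097
grasp_force: 26.0
```

```bash
python3 st.py
```

```text
5.88 [452.84 -12.33 138.86] [-3.1414e+00 -3.0000e-04  1.8556e+00] F [-3.2   3.18  3.95] M [ 0.67   0.666 -0.039] op 0.097 g 26.0 tau6 -0.353
```

Emit:
play_rows([
  {"dp": [0,0,0],"turn": [0,0,-0.25],"fingers": 1},
  {"dp": [0,0,0],"turn": [0,0,0],"fingers": 1},
])

```text
clock: 6.05
eef_pos: [452.9, -12.3, 138.9]
tcp_rot: [-3.141, -0.0, 1.882]
contact_force: [-2.8, 3.2, 3.7]
opening: 0.097
grasp_force: 26.1
```

```bash
python3 st.py; sleep 0.2; python3 - <<'E'
from h import *
d=snap('scene','b1.png');d2=snap('wrist','b2.png')
E
python3 st.py
```

```text
6.05 [452.87 -12.32 138.85] [-3.1414e+00 -3.0000e-04  1.8823e+00] F [-2.8  3.2  3.7] M [ 0.633  0.721 -0.007] op 0.097 g 26.1 tau6 -0.439
6.15 [452.87 -12.36 138.83] [-3.1414e+00 -2.0000e-04  1.8810e+00] F [-3.4   4.17  4.25] M [ 0.65   0.765 -0.103] op 0.094 g 26.2 tau6 -0.131
```

```bash
cat > st.py <<'E'
from h import *
L=[]
for i in range(5):
    L.append(r.sense()); 
    if i<4: r.grab_frame('wrist')
s=L[-1]; m=lambda k:np.mean([l[k] for l in L],0)
print(round(s['clock'],2),s['eef_pos'].round(2),'yaw',s['tcp_rot'][2].round(4),'turned',round(s['tcp_rot'][2]-1.197,3),'F',m('contact_force').round(2),'M',m('wrist_torque').round(3),'op',round(s['opening'],3),'g',round(s['grasp_force'],1))
E
```

Emit:
play_rows([
  {"dp": [0.013,-0.007,0],"turn": [0,0,-0.2],"fingers": 1},
  {"dp": [0,0,0],"turn": [0,0,0],"fingers": 1},
])

```text
clock: 6.32
eef_pos: [452.7, -12.2, 138.8]
tcp_rot: [3.141, 0.0, 1.905]
contact_force: [-2.5, 2.3, 3.2]
opening: 0.096
grasp_force: 26.0
```

```bash
python3 st.py
```

```text
6.52 [452.71 -12.14 138.84] yaw 1.9034 turned 0.706 F [-2.13  1.92  3.3 ] M [ 0.353  0.537 -0.068] op 0.096 g 26.0
```

Emit:
play_rows([
  {"dp": [0,0,0],"turn": [0,0,-0.25],"fingers": 1},
  {"dp": [0,0,0],"turn": [0,0,0],"fingers": 1},
])

```text
clock: 6.68
eef_pos: [452.7, -12.1, 138.8]
tcp_rot: [3.141, 0.0, 1.931]
contact_force: [-2.3, 1.6, 3.3]
opening: 0.099
grasp_force: 26.0
```

```bash
python3 st.py
```

```text
6.88 [452.71 -12.1  138.85] yaw 1.9292 turned 0.732 F [-1.94  1.68  3.47] M [ 0.273  0.479 -0.028] op 0.099 g 26.0
```

Emit:
play_rows([
  {"dp": [0,0,0],"turn": [0,0,-0.3],"fingers": 1},
  {"dp": [0,0,0],"turn": [0,0,0],"fingers": 1},
])

```text
clock: 7.05
eef_pos: [452.6, -12.1, 138.8]
tcp_rot: [3.141, 0.0, 1.962]
contact_force: [-1.5, 1.8, 2.9]
opening: 0.1
grasp_force: 26.0
```

```bash
python3 st.py
```

```text
7.25 [452.66 -12.1  138.83] yaw 1.9604 turned 0.763 F [-1.62  1.22  3.05] M [ 0.224  0.465 -0.043] op 0.094 g 25.9
```

Emit:
play_rows([
  {"dp": [0,0,0],"turn": [0,0,-0.3],"fingers": 1},
  {"dp": [0,0,0],"turn": [0,0,0],"fingers": 1},
])

```text
clock: 7.42
eef_pos: [452.6, -12.1, 138.8]
tcp_rot: [3.141, 0.0, 1.993]
contact_force: [-2.3, 1.3, 2.9]
opening: 0.098
grasp_force: 26.0
```

```bash
python3 st.py
```

```text
7.62 [452.63 -12.07 138.81] yaw 1.9918 turned 0.795 F [-2.22  1.11  3.28] M [ 0.211  0.418 -0.066] op 0.096 g 25.9
```

Emit:
play_rows([
  {"dp": [0,0,0],"turn": [0,0,-0.3],"fingers": 1},
  {"dp": [0,0,0],"turn": [0,0,0],"fingers": 1},
])

```text
clock: 7.78
eef_pos: [452.6, -12.1, 138.8]
tcp_rot: [-3.142, 0.0, 2.025]
contact_force: [-1.9, 1.3, 4.0]
opening: 0.097
grasp_force: 26.0
```

```bash
python3 st.py; python3 - <<'E'
from h import *
a=snap('scene','b3.png');b=snap('side','b4.png');c=snap('wrist','b5.png')
f=lambda n,x,y,w,h,W,H:cv2.resize(cv2.imread('pics/'+n)[y:y+h,x:x+w],(W,H),interpolation=cv2.INTER_CUBIC)
o=np.zeros((600,800,3),np.uint8)
o[:300,:400]=f('scene0.png',295,225,60,45,400,300);o[:300,400:]=f('b3.png',295,225,60,45,400,300)
o[300:,:400]=f('side0.png',290,225,60,45,400,300);o[300:,400:]=f('b5.png',220,160,240,180,400,300)
cv2.imwrite('pics/cmp.png',o)
E
```

```text
7.98 [452.63 -12.06 138.83] yaw 2.0232 turned 0.826 F [-1.83  0.88  3.82] M [ 0.173  0.422 -0.034] op 0.092 g 26.0
```

View pics/cmp.png

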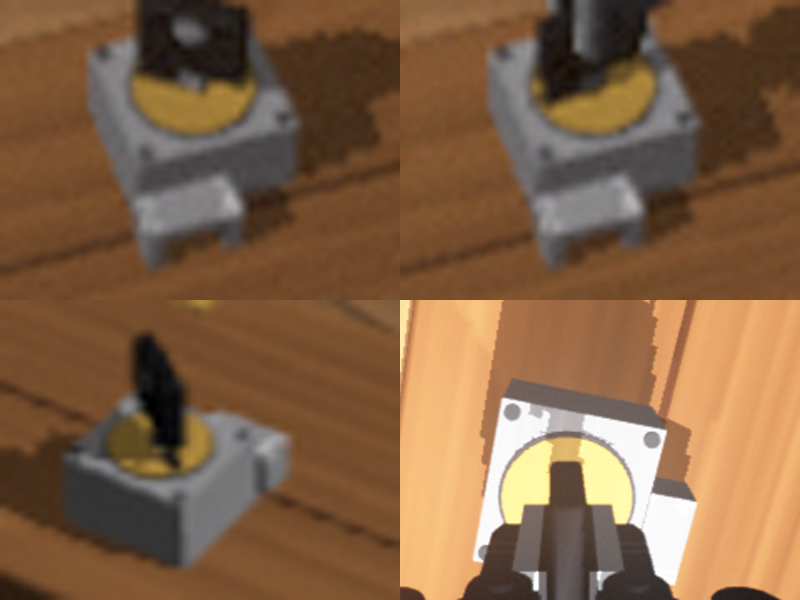

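The key turns with the gripper (it's still aligned in the wrist crop, and the bolt isn't visible). Torque is only about 0.04, so I'll keep going.

Emit:
play_rows([
  {"dp": [0,0,0],"turn": [0,0,-0.3],"fingers": 1},
  {"dp": [0,0,0],"turn": [0,0,0],"fingers": 1},
])

```text
clock: 8.3
eef_pos: [452.6, -12.1, 138.8]
tcp_rot: [3.142, 0.0, 2.056]
contact_force: [-1.7, 0.6, 3.0]
opening: 0.094
grasp_force: 26.1
```

```bash
python3 st.py
```

```text
8.5 [452.59 -12.07 138.78] yaw 2.0547 turned 0.858 F [-1.5   1.17  3.66] M [ 0.179  0.426 -0.079] op 0.093 g 26.1
```

Emit:
play_rows([
  {"dp": [0,0,0],"turn": [0,0,-0.3],"fingers": 1},
  {"dp": [0,0,0],"turn": [0,0,0],"fingers": 1},
])

```text
clock: 8.67
eef_pos: [452.7, -12.0, 138.8]
tcp_rot: [3.141, 0.0, 2.088]
contact_force: [-0.7, 0.9, 3.0]
opening: 0.1
grasp_force: 26.7
```

```bash
python3 st.py
```

```text
8.87 [452.63 -12.03 138.8 ] yaw 2.086 turned 0.889 F [-0.72  1.16  3.16] M [ 0.212  0.351 -0.158] op 0.096 g 26.6
```

Emit:
play_rows([
  {"dp": [0,0,0],"turn": [0,0,-0.2],"fingers": 1},
  {"dp": [0,0,0],"turn": [0,0,0],"fingers": 1},
])

```text
clock: 9.03
eef_pos: [452.7, -12.0, 138.8]
tcp_rot: [3.141, 0.0, 2.109]
contact_force: [-1.6, 1.8, 3.4]
opening: 0.099
grasp_force: 27.3
```

```bash
python3 st.py
```

```text
9.23 [452.69 -12.01 138.8 ] yaw 2.1077 turned 0.911 F [-1.11  1.92  2.98] M [ 0.257  0.291 -0.22 ] op 0.092 g 27.1
```

Torque rose clearly from 0.06 to 0.16 to 0.22 N m over the last 3°, so the bolt is home. Turning back.

Emit:
play_rows([
  {"dp": [0,0,0],"turn": [0,0,0.5],"fingers": 1},
  {"dp": [0,0,0],"turn": [0,0,0.6],"fingers": 1},
  {"dp": [0,0,0],"turn": [0,0,0.6],"fingers": 1},
  {"dp": [0,0,0],"turn": [0,0,0.6],"fingers": 1},
  {"dp": [0,0,0],"turn": [0,0,0.6],"fingers": 1},
])

```text
clock: 9.65
eef_pos: [453.0, -12.0, 138.9]
tcp_rot: [3.141, 0.0, 1.801]
contact_force: [0.1, 2.4, 1.2]
opening: 0.098
grasp_force: 25.4
```

Emit:
play_rows([
  {"dp": [0,0,0],"turn": [0,0,0.6],"fingers": 1},
  {"dp": [0,0,0],"turn": [0,0,0.6],"fingers": 1},
  {"dp": [0,0,0],"turn": [0,0,0.6],"fingers": 1},
  {"dp": [0,0,0],"turn": [0,0,0.6],"fingers": 1},
  {"dp": [0,0,0],"turn": [0,0,0.6],"fingers": 1},
])

```text
clock: 10.07
eef_pos: [453.3, -12.2, 138.9]
tcp_rot: [3.14, 0.0, 1.487]
contact_force: [1.4, 0.9, -0.3]
opening: 0.097
grasp_force: 25.3
```

Emit:
play_rows([
  {"dp": [0,0,-0.025],"turn": [0,0,0],"fingers": 1},
  {"dp": [0,0,0],"turn": [0,0,0],"fingers": 1},
])

```text
clock: 10.23
eef_pos: [452.8, -12.1, 139.8]
tcp_rot: [3.141, 0.0, 1.492]
contact_force: [0.3, 0.2, -0.8]
opening: 0.094
grasp_force: 25.1
```

```bash
python3 st.py
```

```text
10.43 [452.67 -12.09 139.77] yaw 1.4913 turned 0.294 F [ 0.71  0.4  -0.86] M [ 0.13  -0.234  0.008] op 0.093 g 25.1
```

Emit:
play_rows([
  {"dp": [0,0,-0.015],"turn": [0,0,0],"fingers": 1},
  {"dp": [0,0,0],"turn": [0,0,0],"fingers": 1},
])

```text
clock: 10.6
eef_pos: [452.5, -12.1, 140.4]
tcp_rot: [-3.142, 0.0, 1.491]
contact_force: [0.3, -0.1, -1.2]
opening: 0.096
grasp_force: 25.1
```

```bash
python3 st.py
```

```text
10.8 [452.55 -12.09 140.38] yaw 1.4903 turned 0.293 F [ 0.94  0.04 -0.9 ] M [ 0.082 -0.221  0.018] op 0.096 g 25.1
```

Emit:
play_rows([
  {"dp": [0,0,-0.015],"turn": [0,0,0],"fingers": 1},
  {"dp": [0,0,0],"turn": [0,0,0],"fingers": 1},
])

```text
clock: 10.97
eef_pos: [452.4, -12.1, 140.8]
tcp_rot: [-3.141, 0.0, 1.49]
contact_force: [1.4, 0.2, -4.2]
opening: 0.098
grasp_force: 24.8
```

```bash
python3 st.py
```

```text
11.17 [452.38 -12.08 140.83] yaw 1.4901 turned 0.293 F [ 1.49  0.39 -4.04] M [ 0.005 -0.303  0.02 ] op 0.094 g 24.7
```

Emit:
play_rows([
  {"dp": [0,0,-0.012],"turn": [0,0,0],"fingers": 1},
  {"dp": [0,0,0],"turn": [0,0,0],"fingers": 1},
])

```text
clock: 11.33
eef_pos: [452.0, -12.1, 141.0]
tcp_rot: [-3.141, 0.0, 1.49]
contact_force: [2.1, -0.7, -9.8]
opening: 0.09
grasp_force: 24.5
```

```bash
python3 st.py
```

```text
11.53 [452.09 -12.11 141.06] yaw 1.4901 turned 0.293 F [  1.6   -1.27 -10.72] M [-0.144 -0.36   0.018] op 0.096 g 24.2
```

Emit:
play_rows([
  {"dp": [0,0,0.006],"turn": [0,0,0.22],"fingers": 1},
  {"dp": [0,0,0],"turn": [0,0,0.22],"fingers": 1},
  {"dp": [0,0,0],"turn": [0,0,0.22],"fingers": 1},
  {"dp": [0,0,0],"turn": [0,0,0],"fingers": 1},
])

```text
clock: 11.87
eef_pos: [452.5, -12.1, 141.1]
tcp_rot: [-3.141, 0.0, 1.419]
contact_force: [1.5, -1.3, -10.9]
opening: 0.097
grasp_force: 24.2
```

Emit:
play_rows([
  {"dp": [0,0,0],"turn": [0,0,0.22],"fingers": 1},
  {"dp": [0,0,0],"turn": [0,0,0.22],"fingers": 1},
  {"dp": [0,0,0],"turn": [0,0,0.22],"fingers": 1},
  {"dp": [0,0,0],"turn": [0,0,0],"fingers": 1},
])

```text
clock: 12.2
eef_pos: [452.6, -12.1, 141.2]
tcp_rot: [-3.142, 0.0, 1.35]
contact_force: [2.8, -1.2, -12.6]
opening: 0.092
grasp_force: 24.2
```

Emit:
play_rows([
  {"dp": [0,0,0],"turn": [0,0,0.22],"fingers": 1},
  {"dp": [0,0,0],"turn": [0,0,0.22],"fingers": 1},
  {"dp": [0,0,0],"turn": [0,0,0.22],"fingers": 1},
  {"dp": [0,0,0],"turn": [0,0,0],"fingers": 1},
])

```text
clock: 12.53
eef_pos: [452.6, -12.0, 141.3]
tcp_rot: [3.142, -0.0, 1.281]
contact_force: [1.8, -1.6, -13.1]
opening: 0.093
grasp_force: 24.2
```

```bash
python3 st.py
```

```text
12.73 [452.57 -12.03 141.23] yaw 1.2829 turned 0.086 F [  1.96  -1.16 -12.03] M [-0.22  -0.53   0.058] op 0.096 g 24.2
```

Emit:
play_rows([
  {"dp": [0,0,0.012],"turn": [0,0,0.22],"fingers": 1},
  {"dp": [0,0,0],"turn": [0,0,0.22],"fingers": 1},
  {"dp": [0,0,0],"turn": [0,0,0.22],"fingers": 1},
  {"dp": [0,0,0],"turn": [0,0,0],"fingers": 1},
])

```text
clock: 13.07
eef_pos: [452.9, -12.0, 141.1]
tcp_rot: [3.141, -0.0, 1.211]
contact_force: [1.1, -1.2, -5.6]
opening: 0.094
grasp_force: 25.1
```

Emit:
play_rows([
  {"dp": [0,0,0],"turn": [0,0,0.22],"fingers": 1},
  {"dp": [0,0,0],"turn": [0,0,0.22],"fingers": 1},
  {"dp": [0,0,0],"turn": [0,0,0.22],"fingers": 1},
  {"dp": [0,0,0],"turn": [0,0,0],"fingers": 1},
])

```text
clock: 13.4
eef_pos: [452.9, -12.0, 141.0]
tcp_rot: [3.141, -0.0, 1.142]
contact_force: [0.7, 0.8, -2.3]
opening: 0.1
grasp_force: 25.4
```

```bash
python3 st.py
```

```text
13.6 [452.83 -12.   140.95] yaw 1.1447 turned -0.052 F [ 1.49 -0.   -1.51] M [-0.026 -0.336  0.017] op 0.101 g 25.5
```

Emit:
play_rows([
  {"dp": [0,0,-0.012],"turn": [0,0,0],"fingers": 1},
  {"dp": [0,0,0],"turn": [0,0,0],"fingers": 1},
])

```text
clock: 13.77
eef_pos: [452.6, -12.0, 141.2]
tcp_rot: [3.142, -0.0, 1.145]
contact_force: [3.0, -1.0, -3.6]
opening: 0.096
grasp_force: 25.2
```

```bash
python3 st.py
```

```text
13.97 [452.6  -12.07 141.18] yaw 1.1445 turned -0.053 F [ 2.29 -0.15 -3.62] M [-0.014 -0.5    0.032] op 0.099 g 25.2
```

Emit:
play_rows([
  {"dp": [0,0,-0.012],"turn": [0,0,0],"fingers": 1},
  {"dp": [0,0,0],"turn": [0,0,0],"fingers": 1},
])

```text
clock: 14.13
eef_pos: [452.4, -12.1, 141.5]
tcp_rot: [-3.141, 0.0, 1.144]
contact_force: [2.0, -0.7, -8.6]
opening: 0.095
grasp_force: 24.8
```

```bash
python3 st.py
```

```text
14.33 [452.36 -12.06 141.51] yaw 1.1445 turned -0.052 F [ 2.55 -0.87 -8.45] M [-0.072 -0.643  0.031] op 0.097 g 24.7
```

Emit:
play_rows([
  {"dp": [0,0.012,0.003],"turn": [0,0,0.22],"fingers": 1},
  {"dp": [0,0,0],"turn": [0,0,0.22],"fingers": 1},
  {"dp": [0,0,0],"turn": [0,0,0.22],"fingers": 1},
  {"dp": [0,0,0],"turn": [0,0,0],"fingers": 1},
], force=40)

```text
clock: 14.67
eef_pos: [453.0, -12.3, 141.8]
tcp_rot: [-3.142, 0.0, 1.073]
contact_force: [0.3, 0.9, -0.8]
opening: 0.09
grasp_force: 44.3
```

Emit:
play_rows([
  {"dp": [0,0,0],"turn": [0,0,0.22],"fingers": 1},
  {"dp": [0,0,0],"turn": [0,0,0.22],"fingers": 1},
  {"dp": [0,0,0],"turn": [0,0,0.22],"fingers": 1},
  {"dp": [0,0,0],"turn": [0,0,0],"fingers": 1},
])

```text
clock: 15.0
eef_pos: [453.1, -12.3, 141.7]
tcp_rot: [3.141, -0.0, 1.004]
contact_force: [0.0, -0.0, 0.4]
opening: 0.086
grasp_force: 44.4
```

```bash
python3 st.py
```

```text
15.2 [453.05 -12.23 141.6 ] yaw 1.0065 turned -0.191 F [ 0.3  -0.38  0.18] M [-0.093 -0.072 -0.005] op 0.083 g 44.4
```

Emit:
play_rows([
  {"dp": [0,0,-0.015],"turn": [0,0,0],"fingers": 1},
  {"dp": [0,0,0],"turn": [0,0,0],"fingers": 1},
])

```text
clock: 15.37
eef_pos: [453.1, -12.2, 142.2]
tcp_rot: [3.142, -0.0, 1.006]
contact_force: [0.3, -0.2, -1.3]
opening: 0.091
grasp_force: 44.3
```

```bash
python3 st.py
```

```text
15.57 [453.06 -12.23 142.22] yaw 1.0063 turned -0.191 F [ 0.29 -0.45 -0.55] M [-0.049 -0.094 -0.01 ] op 0.091 g 44.4
```

Emit:
play_rows([
  {"dp": [0,0,-0.012],"turn": [0,0,0],"fingers": 1},
  {"dp": [0,0,0],"turn": [0,0,0],"fingers": 1},
])

```text
clock: 15.73
eef_pos: [453.0, -12.2, 142.7]
tcp_rot: [3.142, -0.0, 1.006]
contact_force: [0.6, -1.3, -1.0]
opening: 0.088
grasp_force: 44.3
```

```bash
python3 st.py
```

```text
15.93 [453.02 -12.24 142.68] yaw 1.0062 turned -0.191 F [ 0.88 -0.61 -0.54] M [-0.054 -0.1    0.012] op 0.083 g 44.3
```

Emit:
play_rows([
  {"dp": [0,0,-0.015],"turn": [0,0,0],"fingers": 1},
  {"dp": [0,0,0],"turn": [0,0,0],"fingers": 1},
])

```text
clock: 16.1
eef_pos: [453.0, -12.2, 143.3]
tcp_rot: [-3.142, 0.0, 1.006]
contact_force: [0.0, 0.1, 0.0]
opening: 0.09
grasp_force: 44.3
```

```bash
python3 st.py
```

```text
16.3 [452.98 -12.26 143.28] yaw 1.0062 turned -0.191 F [ 0.41 -0.28 -0.46] M [-0.062 -0.101  0.013] op 0.087 g 44.4
```

Emit:
play_rows([
  {"dp": [0,0,-0.015],"turn": [0,0,0],"fingers": 1},
  {"dp": [0,0,0],"turn": [0,0,0],"fingers": 1},
])

```text
clock: 16.47
eef_pos: [453.0, -12.3, 143.9]
tcp_rot: [-3.142, 0.0, 1.006]
contact_force: [1.0, 0.6, -0.8]
opening: 0.087
grasp_force: 44.3
```

```bash
python3 st.py
```

```text
16.67 [453.01 -12.24 143.89] yaw 1.0062 turned -0.191 F [ 0.54 -0.25 -0.74] M [-0.062 -0.099 -0.001] op 0.086 g 44.4
```

The key rises freely with no force, so this is the release position. Drawing it out gently.

Emit:
play_rows([
  {"dp": [0,0,-0.03],"turn": [0,0,0],"fingers": 1},
  {"dp": [0,0,-0.03],"turn": [0,0,0],"fingers": 1},
  {"dp": [0,0,-0.03],"turn": [0,0,0],"fingers": 1},
  {"dp": [0,0,-0.03],"turn": [0,0,0],"fingers": 1},
  {"dp": [0,0,0],"turn": [0,0,0],"fingers": 1},
])

```text
clock: 17.08
eef_pos: [453.1, -12.2, 148.9]
tcp_rot: [3.141, -0.0, 1.006]
contact_force: [0.8, 0.1, -0.6]
opening: 0.087
grasp_force: 44.4
```

```bash
python3 st.py
```

```text
17.28 [453.04 -12.25 148.69] yaw 1.0063 turned -0.191 F [ 0.59  0.11 -0.28] M [-0.025 -0.082  0.016] op 0.085 g 44.4
```

Emit:
play_rows([
  {"dp": [0,0,-0.05],"turn": [0,0,0],"fingers": 1},
  {"dp": [0,0,-0.05],"turn": [0,0,0],"fingers": 1},
  {"dp": [0,0,-0.05],"turn": [0,0,0],"fingers": 1},
  {"dp": [0,0,-0.05],"turn": [0,0,0],"fingers": 1},
  {"dp": [0,0,-0.05],"turn": [0,0,0],"fingers": 1},
])

```text
clock: 17.7
eef_pos: [453.0, -12.2, 158.9]
tcp_rot: [3.142, -0.0, 1.006]
contact_force: [0.4, -0.4, -0.8]
opening: 0.088
grasp_force: 44.3
```

Emit:
play_rows([
  {"dp": [0,0,-0.05],"turn": [0,0,0],"fingers": 1},
  {"dp": [0,0,-0.05],"turn": [0,0,0],"fingers": 1},
  {"dp": [0,0,-0.05],"turn": [0,0,0],"fingers": 1},
  {"dp": [0,0,-0.05],"turn": [0,0,0],"fingers": 1},
  {"dp": [0,0,-0.05],"turn": [0,0,0],"fingers": 1},
])

```text
clock: 18.12
eef_pos: [452.9, -12.2, 168.9]
tcp_rot: [-3.141, 0.0, 1.006]
contact_force: [-0.9, -0.0, -0.5]
opening: 0.089
grasp_force: 44.4
```

Emit:
play_rows([
  {"dp": [0,0,-0.1],"turn": [0,0,0],"fingers": 1},
  {"dp": [0,0,-0.2],"turn": [0,0,0],"fingers": 1},
  {"dp": [0,0,-0.3],"turn": [0,0,0],"fingers": 1},
  {"dp": [0,0,-0.3],"turn": [0,0,0],"fingers": 1},
  {"dp": [0,0,-0.3],"turn": [0,0,0],"fingers": 1},
])

```text
clock: 18.53
eef_pos: [453.0, -12.2, 217.8]
tcp_rot: [3.142, -0.0, 1.006]
contact_force: [-0.4, -0.4, -0.2]
opening: 0.092
grasp_force: 44.4
```

```bash
python3 st.py; python3 - <<'E'
from h import *
a=snap('scene','c1.png');b=snap('side','c2.png')
f=lambda n,x,y,w,h,W,H:cv2.resize(cv2.imread('pics/'+n)[y:y+h,x:x+w],(W,H),interpolation=cv2.INTER_CUBIC)
o=np.zeros((600,800,3),np.uint8)
o[:300]=f('c1.png',120,190,240,90,800,300);o[300:,:400]=f('c1.png',280,195,80,60,400,300);o[300:,400:]=f('c2.png',260,180,120,90,400,300)
cv2.imwrite('pics/cmp2.png',o)
E
```

```text
18.73 [453.12 -12.24 216.86] yaw 1.0062 turned -0.191 F [ 0.12 -0.38 -0.43] M [-0.001 -0.027  0.018] op 0.089 g 44.4
```

View pics/cmp2.png

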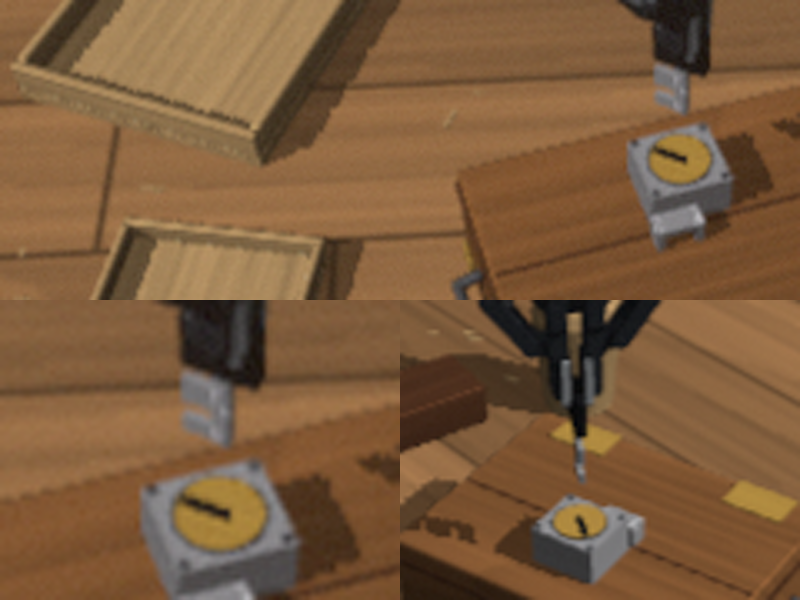

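The key is out and the lock is empty. The bit hangs below the gripper. Moving over the tray.

Emit:
play_rows([
  {"dp": [-0.3,0.24,0],"turn": [0,0,0],"fingers": 1},
  {"dp": [-0.6,0.46,0],"turn": [0,0,0],"fingers": 1},
  {"dp": [-0.6,0.46,0],"turn": [0,0,0],"fingers": 1},
  {"dp": [-0.6,0.46,0],"turn": [0,0,0],"fingers": 1},
  {"dp": [-0.6,0.46,0],"turn": [0,0,0],"fingers": 1},
])

```text
clock: 19.25
eef_pos: [465.0, -149.2, 215.9]
tcp_rot: [-3.14, 0.0, 1.007]
contact_force: [0.3, 0.8, -0.2]
opening: 0.089
grasp_force: 44.4
```

Emit:
play_rows([
  {"dp": [-0.6,0.46,0],"turn": [0,0,0],"fingers": 1},
  {"dp": [-0.6,0.46,0],"turn": [0,0,0],"fingers": 1},
  {"dp": [-0.6,0.46,0],"turn": [0,0,0],"fingers": 1},
  {"dp": [-0.6,0.46,0],"turn": [0,0,0],"fingers": 1},
  {"dp": [-0.6,0.46,0],"turn": [0,0,0],"fingers": 1},
])

```text
clock: 19.67
eef_pos: [478.5, -299.9, 215.7]
tcp_rot: [-3.14, -0.0, 1.006]
contact_force: [-0.2, 0.5, -0.2]
opening: 0.088
grasp_force: 44.4
```

Emit:
play_rows([
  {"dp": [-0.58,0.48,0],"turn": [0,0,0],"fingers": 1},
  {"dp": [0,0,0.7],"turn": [0,0,0],"fingers": 1},
  {"dp": [0,0,0.8],"turn": [0,0,0],"fingers": 1},
  {"dp": [0,0,0.7],"turn": [0,0,0],"fingers": 1},
  {"dp": [0,0,0.3],"turn": [0,0,0],"fingers": 1},
])

```text
clock: 20.08
eef_pos: [480.3, -327.0, 112.2]
tcp_rot: [-3.135, -0.0, 1.006]
contact_force: [-0.4, 0.7, -0.6]
opening: 0.088
grasp_force: 44.4
```

```bash
python3 - <<'E'
from h import *
a=snap('scene','d1.png');b=snap('side','d2.png')
f=lambda n,x,y,w,h,W,H:cv2.resize(cv2.imread('pics/'+n)[y:y+h,x:x+w],(W,H),interpolation=cv2.INTER_CUBIC)
o=np.hstack([f('d1.png',100,200,160,180,400,450),f('d2.png',340,230,160,180,400,450)])
cv2.imwrite('pics/cmp3.png',o); print(r.sense()['eef_pos'])
E
```

```text
[ 481.0723402  -327.219875    113.88526294]
```

View pics/cmp3.png

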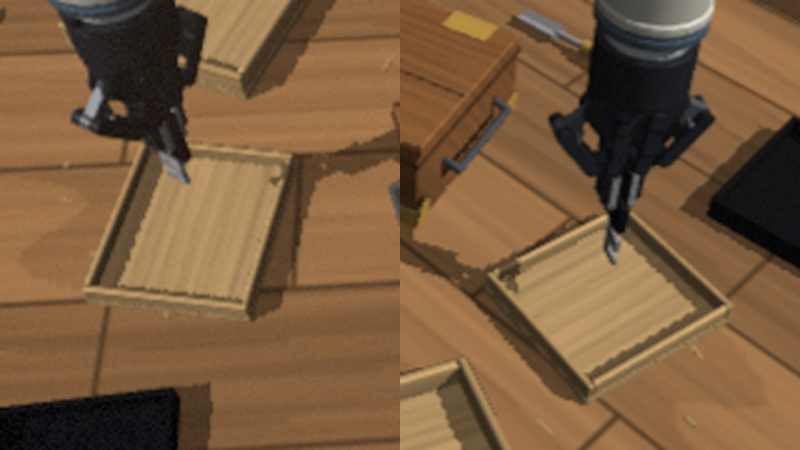

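The key is over the tray. I'll lower it, release it and rise.

Emit:
play_rows([
  {"dp": [0,0,0.5],"turn": [0,0,0],"fingers": 1},
  {"dp": [0,0,0.5],"turn": [0,0,0],"fingers": 1},
  {"dp": [0,0,0.35],"turn": [0,0,0],"fingers": 1},
  {"dp": [0,0,0.15],"turn": [0,0,0],"fingers": 1},
  {"dp": [0,0,0.05],"turn": [0,0,0],"fingers": 1},
])

```text
clock: 20.6
eef_pos: [483.2, -328.5, 55.0]
tcp_rot: [3.142, 0.0, 1.007]
contact_force: [-0.5, 0.0, 0.2]
opening: 0.09
grasp_force: 44.4
```

```bash
python3 st.py
```

```text
20.8 [ 483.71 -329.     56.03] yaw 1.0064 turned -0.191 F [-0.08 -0.33 -0.57] M [0.003 0.007 0.021] op 0.092 g 44.4
```

Emit:
play_rows([
  {"dp": [0,0,0.1],"turn": [0,0,0],"fingers": 1},
  {"dp": [0,0,0],"turn": [0,0,0],"fingers": 1},
])

```text
clock: 20.97
eef_pos: [483.0, -328.6, 50.9]
tcp_rot: [3.141, 0.0, 1.006]
contact_force: [0.6, -0.5, -0.5]
opening: 0.089
grasp_force: 44.4
```

Emit:
play_rows([
  {"dp": [0,0,0.06],"turn": [0,0,0],"fingers": 1},
  {"dp": [0,0,0],"turn": [0,0,0],"fingers": 1},
])

```text
clock: 21.13
eef_pos: [482.7, -328.4, 48.1]
tcp_rot: [-3.141, -0.0, 1.006]
contact_force: [-0.2, 0.8, -0.1]
opening: 0.088
grasp_force: 44.4
```

Emit:
play_rows([
  {"dp": [0,0,0],"turn": [0,0,0],"fingers": 0.85},
  {"dp": [0,0,0],"turn": [0,0,0],"fingers": 0.7},
  {"dp": [0,0,0],"turn": [0,0,0],"fingers": 0.4},
  {"dp": [0,0,0],"turn": [0,0,0],"fingers": 0.2},
  {"dp": [0,0,0],"turn": [0,0,0],"fingers": 0},
])

```text
clock: 21.55
eef_pos: [482.9, -328.5, 48.3]
tcp_rot: [3.141, 0.0, 1.006]
contact_force: [0.9, 0.7, -0.1]
opening: 0.71
grasp_force: 0.0
```

Emit:
play_rows([
  {"dp": [0,0,-0.3],"turn": [0,0,0],"fingers": 0},
  {"dp": [0,0,-0.6],"turn": [0,0,0],"fingers": 0},
  {"dp": [0,0,-0.9],"turn": [0,0,0],"fingers": 0},
  {"dp": [0,0,-0.9],"turn": [0,0,0],"fingers": 0},
  {"dp": [0,0,-0.9],"turn": [0,0,0],"fingers": 0},
])

```text
clock: 21.97
eef_pos: [482.5, -328.2, 194.6]
tcp_rot: [-3.141, -0.0, 1.006]
contact_force: [1.0, -0.1, -0.9]
opening: 1.003
grasp_force: 0.0
```

Emit:
play_rows([
  {"dp": [0,0,-0.3],"turn": [0,0,0],"fingers": 0},
  {"dp": [0,0,0],"turn": [0,0,0],"fingers": 0},
  {"dp": [0,0,0],"turn": [0,0,0],"fingers": 0},
  {"dp": [0,0,0],"turn": [0,0,0],"fingers": 0},
  {"dp": [0,0,0],"turn": [0,0,0],"fingers": 0},
])

```text
clock: 22.38
eef_pos: [481.9, -327.9, 202.7]
tcp_rot: [-3.139, -0.0, 1.006]
contact_force: [-1.2, -0.3, -0.8]
opening: 1.003
grasp_force: 0.0
```

```bash
python3 - <<'E'
from h import *
a=snap('scene','e1.png');b=snap('side','e2.png')
f=lambda n,x,y,w,h,W,H:cv2.resize(cv2.imread('pics/'+n)[y:y+h,x:x+w],(W,H),interpolation=cv2.INTER_CUBIC)
o=np.hstack([f('e1.png',100,200,160,180,400,450),f('e2.png',340,230,160,180,400,450)])
cv2.imwrite('pics/cmp4.png',o); print(r.sense()['eef_pos'])
E
```

```text
[ 482.15131372 -328.0266253   202.85331944]
```

View pics/cmp4.png

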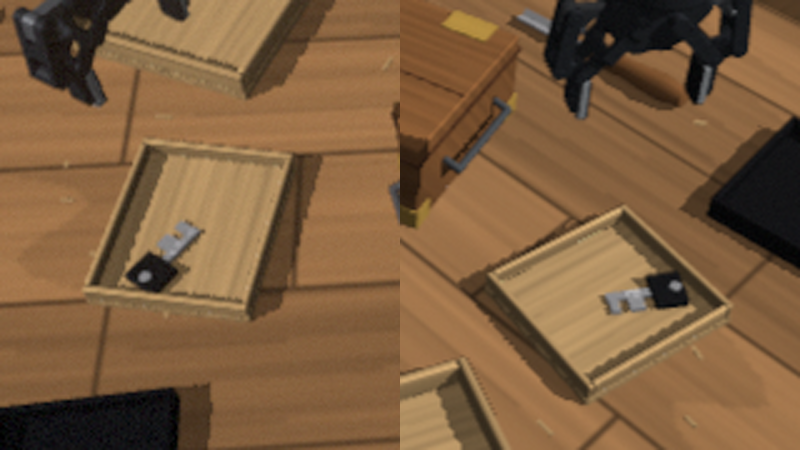

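The key lies flat inside the tray, with its bow at (150,272) in the left crop, and the gripper is clear. Handing in.

```bash
python3 -c "
from rig import r
print(r.sign_off())"
```

```text
the job is handed in; nothing more can be done
None
```

The job is handed in with the key lying in the small wooden tray; I judged the bolt home by feel (a clear stop at about 0.2 N m, slightly over the limit at 0.22), and the hand-in returned no verdict.

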